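# Scoop the round beads into the customer's bowl

## Robot

A 6-joint arm with a two-finger parallel gripper is mounted at the origin on a cart in front of the work surface, level with it; the furniture and walls round the work are solid. World frame = base frame: x ahead of the robot, y to its left, z up, the work surface at z = 0. Lengths are in mm, angles in rad, forces in N, time in s.
With the tool pointing down it reaches from about 275 to 750 mm from the base axis. Payload 10.2 kg.
Tool frame: the origin (TCP) lies at the centre of the arm's flange, where the gripper is bolted on; the fingertips stand 173 mm ahead of it and the grasp point (between the pads) lies 155 mm ahead of it; z points along the fingers, y is the line along which they close (so a half turn about z gives the same grasp; the last joint's range is limited). The gripper opens to 85 mm and grips with 20 to 120 N. Pads are 22 mm wide; open, the fingers measure 114 mm over their backs; the gripper's body (76 mm by 85 mm) begins 54 mm behind the grasp point. The pads swing forward as they close: fully open they stand 13 mm farther back than shut.
Start: joints at [0.947, 0.313, 1.498, -0, 1.331, -0.223], TCP at [204.845, 483.395, 404.694] pointing down, gripper open.
Joint ranges: [-2.94, 2.94], [-0.97, 2.17], [0.19, 2.56], [-1.23, 4.37], [0.02, 3.11], [-2.88, 2.88]. Speed limits (rad/s): [2.39, 2.39, 3.01, 3.14, 3.14, 3.14].

## Interface

Orientations are given as a rotation vector (axis times angle).
In Python, from rig import state, cams, finish_job gives the robot as it stands.
- The arm moves only by the tool servo_tool, never from a script. Its argument "moves" is a list of rows, each a list of 5 numbers: the opening, from -1 (shut) to 1 (fully open), then the shift along the world's x, y, z in mm, then the turn about the world's z in rad. A call has 1 to 20 rows; each row is the pose to reach, as a shift and turn from the pose commanded when the call began; what a row does not reach only later rows make up. A row lasts 1/10 s, in which the tool goes at most 50 mm and 8.59 degrees, less where a joint would pass 70% of its speed; a pose out of reach is approached as far as the arm can. A call with a gripper value outside its range is refused whole. The fingers move at their own pace and stop on an object; the grip force is fixed at half the most. Time passes only in rows, so rows that repeat a pose let the fingers close. It gives the time, the measured TCP pose, the force, the opening and the grip force at its end, in the units of the state.
- state(): the state, without advancing time (a new reading comes with each control period).
- cams.grab_frame(name): name is "scene" or "top"; returns (picture, depth): 400x640x3 uint8, red, green, blue; 400x640 float32, mm along the optical axis (not along the pixel's ray), 0 where there is no reading.
- cams.get_calibration(name): a dict with "intrinsics" (3x3 intrinsics, pixels), "T" (4x4, takes a point from camera to world coordinates). Camera axes: x right, y up, looking along -z (the intrinsics and any distortion apply to the point x, -y, -z); pixel columns grow to the right and rows downward; lengths in mm; the calibration is good to about 2 mm. A picture is of the moment at which its call begins. get_calibration takes no time and is no camera call.
- finish_job(): hands the job in; it is judged then, once.
The state is a dict: "t": time; "q": joint angles; "qd": joint speeds; "effort": joint torques, N m; "position": TCP position; "tcp_rot": TCP orientation; "ft_force": force on the tool from outside, world axes, zero at the start; "torque": the same for the moment, N m; "width": opening from 0.0 (shut) to 1.0 (fully open); "grasp_force": force on a finger pad.
Only numpy, scipy, OpenCV 4.12 (cv2) and the standard library are available. Lean on these libraries where they do the work, as an engineer would, in place of code of your own. Each camera call takes 0.05 s, during which the arm holds its last target. There are 200 camera calls.

## Task

Take the carton off the bin of round beads and set it flat on the worktop, same side up, then use the scoop to get all four round beads out of that bin and tip them gently, from just above the rim, into the stoneware bowl. Do not handle the beads with the fingers, and at the end lay the scoop back on the black board, pan up. Leave the bin of flat plugs, the bowl and everything else where they stand.

Things in the scene. Friction and masses are not known exactly. Their poses are not given: they have to be found in the camera images.
- bead_bin: a fixed open plywood box, 188 mm long (its x, pointing away from the robot), 70 mm wide (y), 40 mm high, walls and floor 4 mm (inside 180 x 62 mm, floor at z = +4 mm); origin at the centre of its underside. This one holds the four round beads and has the carton lying across it. The two bins stand side by side about 18 cm apart and may be either way round
- plug_bin: a fixed open plywood box, 188 mm long (its x, pointing away from the robot), 70 mm wide (y), 40 mm high, walls and floor 4 mm (inside 180 x 62 mm, floor at z = +4 mm); origin at the centre of its underside. This one holds three flat plugs and is to be left alone
- bead_1: a round sanded wooden bead, 20 mm across, slippery, rolls easily, 12 g; origin at its centre. Starts loose on the floor of the bead bin, in the half farther from the robot
- bead_2: a round sanded wooden bead, 20 mm across, slippery, rolls easily, 12 g; origin at its centre. Starts loose on the floor of the bead bin, in the half farther from the robot
- bead_3: a round sanded wooden bead, 20 mm across, slippery, rolls easily, 12 g; origin at its centre. Starts loose on the floor of the bead bin, in the half farther from the robot
- bead_4: a round sanded wooden bead, 20 mm across, slippery, rolls easily, 12 g; origin at its centre. Starts loose on the floor of the bead bin, in the half farther from the robot
- plug_1: a flat round wooden plug, 20 mm across, 12 mm high, lying in the other bin; origin at the centre of its underside. Leave it there
- plug_2: a flat round wooden plug, 20 mm across, 12 mm high, lying in the other bin; origin at the centre of its underside. Leave it there
- plug_3: a flat round wooden plug, 20 mm across, 12 mm high, lying in the other bin; origin at the centre of its underside. Leave it there
- scoop: sheet-metal scoop, 0.1 to 0.16 kg. Pan along +x: floor 78 x 50 mm, 2 mm thick, open front at x = +39; sides 24 mm high at the rear sloping to nothing 18 mm short of the front; rear wall 30 mm high at x = -39. From it a neck rises to a handle 14 mm wide (y), x = -103 to -37, z = 58 to 82. Origin: centre of the pan's underside, z up. Fits a bin with 6 mm at each side
- scoop_grip (a point): middle of the scoop's handle, at (-70, 0, +70) mm in the scoop's frame; grasp here across the 14 mm width (the scoop's y). Axes as the scoop's
- scoop_lip (a point): middle of the pan's front edge, underside, at (+39, 0, 0) mm in the scoop's frame. Axes as the scoop's
- scoop_board: a fixed black lap board lying flat, 200 mm (its x) by 275 mm (its y, which points away from the robot), 12 mm thick; origin at the centre of its underside. The scoop's place
- carton: a white carton 38 mm (its x) by 138 mm (its y) by 42 mm high, 0.15 to 0.3 kg, lying across the walls of the bead bin, its underside at z = 40 mm; grasp across the 38 mm. Origin at the centre of its underside. The worktop between the bins and the robot (x about 0.34 to 0.45, y -0.10 to 0.13) is empty
- bowl: a small round stoneware bowl, loose, 0.14 kg, 76 mm across the rim (about 66 mm inside), 42 mm high, hollow: inner floor at z = 10 mm, 34 mm across, walls flaring evenly to the rim; origin at the centre of its underside
- paint_pot: bystander: paint pot with a screw lid, 46 mm across, 46 mm high; origin at the centre of its underside
- bottle: bystander: slim bottle with a pointed cap, 43 mm across, 117 mm high; origin at the centre of its underside
- eraser: bystander: eraser 23 x 42 x 13 mm; origin at the centre of its underside
- tape_roll: bystander: roll of masking tape, 98 mm across, 24 mm high; origin at the centre of its underside
There are look-alikes about, which are no part of the job. Leave any orange look-alike of the carton alone.

How it is judged (in metres and radians):
On the way, in this order (a step that is already met when the one before it is completed fails the run):
1. the carton lies flat on the worktop, released (height (world z) of carton below 0.02 m and angle between carton's own z axis and vertical below 0.1 rad and linear speed of carton below 0.03 m/s and contact force between the fingers and carton below 0.05 N), for 0.2 s.
2. at least one bead is carried in the scoop, above the bin (((x of bead_1 in the frame of scoop between -0.04 and 0.04 m and y of bead_1 in the frame of scoop between -0.027 and 0.027 m and z of bead_1 in the frame of scoop between 0.004 and 0.045 m and height (world z) of bead_1 above 0.07 m) or (x of bead_2 in the frame of scoop between -0.04 and 0.04 m and y of bead_2 in the frame of scoop between -0.027 and 0.027 m and z of bead_2 in the frame of scoop between 0.004 and 0.045 m and height (world z) of bead_2 above 0.07 m) or (x of bead_3 in the frame of scoop between -0.04 and 0.04 m and y of bead_3 in the frame of scoop between -0.027 and 0.027 m and z of bead_3 in the frame of scoop between 0.004 and 0.045 m and height (world z) of bead_3 above 0.07 m) or (x of bead_4 in the frame of scoop between -0.04 and 0.04 m and y of bead_4 in the frame of scoop between -0.027 and 0.027 m and z of bead_4 in the frame of scoop between 0.004 and 0.045 m and height (world z) of bead_4 above 0.07 m))), for 0.2 s.
3. all four beads lie in the bowl (horizontal distance between each of bead_1, bead_2, bead_3, bead_4 and bowl below 0.032 m and z of bead_1 in the frame of bowl between 0.005 and 0.052 m and linear speed of each of bead_1, bead_2, bead_3, bead_4 below 0.05 m/s and z of bead_2 in the frame of bowl between 0.005 and 0.052 m and z of bead_3 in the frame of bowl between 0.005 and 0.052 m and z of bead_4 in the frame of bowl between 0.005 and 0.052 m), for 0.2 s.
At the end, for the whole second after the job is handed in: All four beads are at rest inside the bowl (centres within 32 mm of its axis and no higher than 52 mm above its underside), the bowl upright; the scoop lies level and at rest on the black board, pan up, its origin over the board; the carton lies flat on the worktop, same side up, released (all of step 1 and all of step 3 and x of scoop in the frame of scoop_board between -0.1 and 0.1 m and y of scoop in the frame of scoop_board between -0.1375 and 0.1375 m and z of scoop in the frame of scoop_board between 0.006 and 0.02 m and angle between scoop's own z axis and vertical below 0.12 rad and linear speed of scoop below 0.03 m/s and angle between bowl's own z axis and vertical below 0.1 rad); the robot touches nothing.
It fails at once if the fingers touch a bead (contact force between the fingers and bead_1 above 0.2 N or contact force between the fingers and bead_2 above 0.2 N or contact force between the fingers and bead_3 above 0.2 N or contact force between the fingers and bead_4 above 0.2 N).
It fails at once if a bead is thrown or dropped from high (faster than 1.7 m/s) (linear speed of any of bead_1, bead_2, bead_3, bead_4 above 1.7 m/s).
It fails at once if a plug is moved more than 25 mm (distance of any of plug_1, plug_2, plug_3 from where it was at the start of the episode above 0.025 m).
It fails at once if the bowl is pushed more than 30 mm (distance of bowl from where it was at the start of the episode above 0.03 m).
It fails at once if a bystander is moved more than 25 mm (distance of any of paint_pot, bottle, eraser, tape_roll from where it was at the start of the episode above 0.025 m).
It also fails if it takes over 72 s, if anything falls off the work surface, if the arm or the gripper's body presses on something with over 40 N, if the wrist force passes 120 N, or if a joint passes its speed limit or range.

## Working session

There is one attempt and no reset: what is moved stays moved. The work goes in short steps, Python scripts to look and compute and a tool call to move; the robot and the scene stay as the last step left them, time stands still between calls to the robot, and variables do not carry over. Pictures are saved under pics/ and viewed, at most 10 in all, crops included, and the job is handed in when it is done.

Besides the shell and the picture viewer there is one more tool, called after ">>>" as name(argument=value, ...), one argument or row to a line, values as JSON. servo_tool: Moves the arm, as the interface text tells. Its arguments: {"type":"object","properties":{"moves":{"type":"array","items":{"type":"array","items":{"type":"number"}}}},"required":["moves"]}

```bash
mkdir -p pics; ls; cat > h.py <<'E'
import numpy as np, cv2
from rig import state, cams
def grab(n):
    return cams.grab_frame(n)
def save(n,name):
    im,d=grab(n); cv2.imwrite(f'pics/{name}.png',im[:,:,::-1]); np.savez(f'pics/{name}.npz',im=im,d=d); return im,d
def pts(n,d):
    c=cams.get_calibration(n);K=np.array(c['intrinsics']);T=np.array(c['T'])
    v,u=np.mgrid[:d.shape[0],:d.shape[1]]
    P=np.stack([(u-K[0,2])/K[0,0]*d,-(v-K[1,2])/K[1,1]*d,-d],-1)
    return P@T[:3,:3].T+T[:3,3]
def ray(n,u,v,z):
    c=cams.get_calibration(n);K=np.array(c['intrinsics']);T=np.array(c['T'])
    r=T[:3,:3]@np.array([(u-K[0,2])/K[0,0],-(v-K[1,2])/K[1,1],-1]);o=T[:3,3]
    return o+r*(z-o[2])/r[2]
E
python3 - <<'E'
from h import *
print(state())
for n in('scene','top'):
    c=cams.get_calibration(n); print({k:np.round(v,3).tolist() if not isinstance(v,str) else v for k,v in c.items()})
    im,d=save(n,n+'0'); print((d==0).mean())
E
```

```text
pics
{'t': 0.0, 'q': array([ 9.46612206e-01,  3.13437726e-01,  1.49847235e+00, -1.32833369e-05,
        1.33098917e+00, -2.23385410e-01]), 'qd': array([-0.00191558,  0.00240301, -0.0009056 , -0.00041686,  0.0005367 ,
        0.00214566]), 'effort': array([-2.74046848e-03, -4.12269831e+01, -2.59729600e+01, -4.26827546e-04,
        4.26739192e-03,  2.93781852e-05]), 'position': array([204.80759774, 483.35205331, 404.12793257]), 'tcp_rot': array([-6.25258070e-01, -3.07820589e+00,  1.87885903e-03]), 'ft_force': array([-0.63258196, -0.83447165, -0.77730694]), 'torque': array([-0.03496017,  0.03472864,  0.01869644]), 'grasp_force': 0.0, 'width': 0.9948835224580186}
{'intrinsics': [[390.592, 0.0, 316.457], [0.0, 390.592, 201.954], [0.0, 0.0, 1.0]], 'T': [[0.595, 0.572, -0.565, -142.385], [-0.803, 0.436, -0.405, -409.317], [0.015, 0.695, 0.719, 928.32], [0.0, 0.0, 0.0, 1.0]]}
0.003890625
{'intrinsics': [[476.369, 0.0, 322.954], [0.0, 476.369, 195.19], [0.0, 0.0, 1.0]], 'T': [[0.329, 0.831, -0.449, -81.244], [-0.944, 0.294, -0.148, -111.008], [0.009, 0.473, 0.881, 1276.445], [0.0, 0.0, 0.0, 1.0]]}
0.00412109375
```

View pics/top0.png

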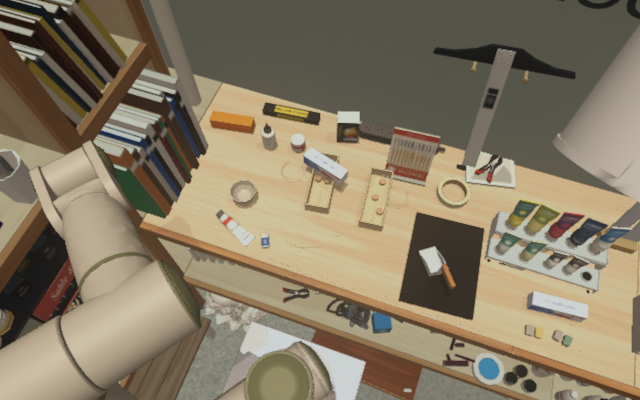

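View pics/scene0.png

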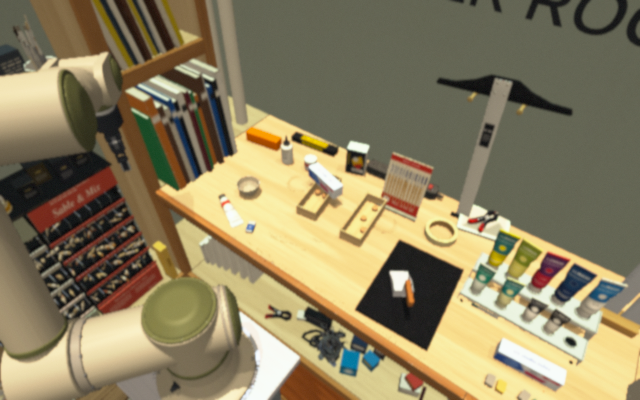

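The top view shows the white carton at about (325,166) on the left bin (322,185) and the plug bin at (376,200). The bowl is at (244,191), the board at (443,264), and the scoop has its pan at (430,262) and handle at (447,275).

```bash
python3 - <<'E'
from h import *
z=np.load('pics/top0.npz');im,d=z['im'],z['d'];P=pts('top',d);hsv=cv2.cvtColor(im,cv2.COLOR_RGB2HSV)
Z=P[...,2]
def rep(name,m,roi):
    k=np.zeros(m.shape,bool);x0,y0,x1,y1=roi;k[y0:y1,x0:x1]=1;m=m&k&(d>0)
    q=P[m]; 
    if len(q)<5: print(name,len(q));return
    r=cv2.minAreaRect(q[:,:2].astype(np.float32))
    print(name,len(q),'mean',q.mean(0).round(1),'rect c',np.round(r[0],1),'sz',np.round(r[1],1),'ang',round(r[2],1),'z',np.percentile(q[:,2],[2,50,98]).round(1))
print('table z',np.median(Z[210:230,290:300]),Z[250,340])
rep('carton top',(Z>72)&(Z<95),(295,140,355,195))
rep('beadbin rim',(Z>33)&(Z<46)&(hsv[...,1]>50),(300,150,345,220))
rep('plugbin rim',(Z>33)&(Z<46),(352,160,398,235))
rep('bowl rim',(Z>34)&(Z<50),(225,170,262,215))
rep('board',(hsv[...,2]<60)&(Z>5)&(Z<20),(395,205,490,320))
rep('scoop pan',(hsv[...,1]<60)&(hsv[...,2]>120)&(Z>8)&(Z<50),(410,240,446,285))
rep('handle',(Z>62)&(Z<100),(425,240,470,300))
rep('handletop',(Z>76)&(Z<100),(425,240,470,300))
rep('plugs',(Z>8)&(Z<30),(352,160,398,235))
im2=cv2.resize(im[135:315,205:485],None,fx=2.85,fy=2.85,interpolation=cv2.INTER_CUBIC)
cv2.imwrite('pics/c0.png',im2[:,:,::-1])
E
```

```text
table z -0.5622868561199539 5.424844151478283
carton top 580 mean [630.5 119.1  81.4] rect c [633.  120.6] sz [140.1  42.4] ang 73.7 z [73.4 81.6 87.2]
beadbin rim 221 mean [582.8 115.6  39.4] rect c [601.3 111.8] sz [195.4 121.9] ang 21.4 z [33.3 39.4 45.4]
plugbin rim 282 mean [612.7 -52.4  39. ] rect c [611.4 -50.9] sz [214.6  79.6] ang 2.6 z [33.9 39.1 45. ]
bowl rim 132 mean [486.5 330.3  39.6] rect c [482.9 326.7] sz [73.7 77. ] ang 77.7 z [34.5 39.6 45.9]
board 4052 mean [ 448.8 -314.9   12.1] rect c [ 471.7 -303.9] sz [200.  298.5] ang 84.4 z [ 6.7 12.1 17.3]
scoop pan 405 mean [ 472.6 -254.1   16.7] rect c [ 470.  -259.8] sz [83.5 64. ] ang 36.7 z [ 9.3 14.6 40. ]
handle 178 mean [ 407.1 -293.6   89.7] rect c [ 408.4 -294.9] sz [65.7 15.4] ang 35.2 z [72.9 91.7 97.3]
handletop 167 mean [ 406.5 -294.3   90.8] rect c [ 408.4 -294.9] sz [65.7 15.4] ang 35.2 z [77.8 92.1 97.3]
plugs 402 mean [614.6 -56.5  16.4] rect c [617.5 -56.5] sz [241.4 110.9] ang 13.6 z [ 8.1 15.4 29. ]
```

View pics/c0.png

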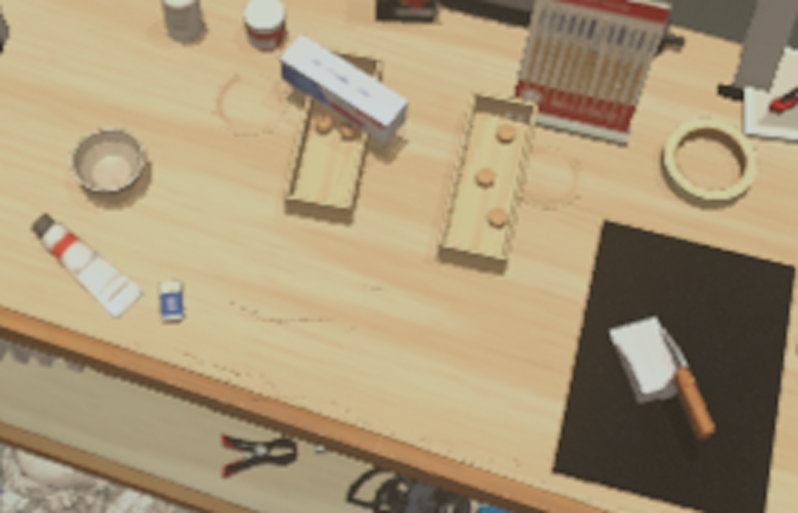

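The crop shows two beads at (323,124) and (347,130), just in front of the carton. The three plugs are at (507,133), (485,177) and (497,217), and the scoop points up and to the left. I'll head to the carton now: its centre is about (633,120) and its long axis about 74°.

>>> servo_tool(
  moves=[
    [1,428,-363,-80,-1.454],
    [1,428,-363,-80,-1.454],
    [1,428,-363,-80,-1.454],
    [1,428,-363,-80,-1.454],
    [1,428,-363,-80,-1.454],
    [1,428,-363,-80,-1.454],
    [1,428,-363,-80,-1.454],
    [1,428,-363,-80,-1.454],
    [1,428,-363,-80,-1.454],
    [1,428,-363,-80,-1.454],
    [1,428,-363,-80,-1.454],
    [1,428,-363,-80,-1.454],
    [1,428,-363,-80,-1.454],
  ],
)

```text
t: 1.4
position: [634.0, 118.4, 323.1]
tcp_rot: [-2.515, -1.88, 0.003]
ft_force: [0.0, 1.0, 0.8]
width: 0.999
grasp_force: 0.0
```

```bash
python3 - <<'E'
from h import *
z=np.load('pics/top0.npz');im,d=z['im'],z['d'];P=pts('top',d);hsv=cv2.cvtColor(im,cv2.COLOR_RGB2HSV);Z=P[...,2]
# bin rims: connected comps of height band, near table-free regions
for nm,lim in(('bead',(480,620,60,200)),('plug',(490,730,-110,10))):
    m=(Z>35)&(Z<45)&(P[...,0]>lim[0])&(P[...,0]<lim[1])&(P[...,1]>lim[2])&(P[...,1]<lim[3])
    n,l,s,c=cv2.connectedComponentsWithStats(m.astype(np.uint8),connectivity=8)
    for i in range(1,n):
        if s[i,4]<15: continue
        q=P[l==i][:,:2].astype(np.float32);r=cv2.minAreaRect(q);print(nm,s[i],np.round(r[0],1),np.round(r[1],1),round(r[2],1))
    q=P[m]
    # side walls: bin by x, print y min/max
    for x in range(lim[0],lim[1],15):
        k=q[(q[:,0]>=x)&(q[:,0]<x+15)]
        if len(k)>2: print(x+7,k[:,1].min().round(1),k[:,1].max().round(1),len(k))
m=(Z>77)&(Z<87)&(P[...,0]>540)&(P[...,0]<720)&(P[...,1]>20)&(P[...,1]<220)
n,l,s,c=cv2.connectedComponentsWithStats(m.astype(np.uint8));i=1+s[1:,4].argmax();q=P[l==i][:,:2].astype(np.float32)
print('carton',cv2.minAreaRect(q)); 
E
```

```text
bead [306 170   7  26  36] [576.  148.7] [86.8  4.1] 9.2
bead [304 180  30  30  83] [553.4 111.1] [95.3 68.6] 7.7
502 85.4 139.0 24
517 71.0 143.0 31
532 73.4 144.2 10
547 75.7 146.6 12
562 77.2 148.6 12
577 80.9 151.0 13
592 61.8 153.3 17
607 76.0 155.0 16
622 129.0 155.5 5
plug [390 164   9   7  19] [712.5 -75.5] [14.9 25.6] 2.6
plug [358 167  35  60 227] [604.8 -50.6] [198.2  69.6] 5.7
512 -94.3 -25.7 52
527 -92.8 -23.0 12
542 -91.1 -22.0 13
557 -89.5 -19.8 12
572 -88.6 -18.6 13
587 -87.9 -17.9 9
602 -86.2 -15.6 13
617 -83.6 -14.2 9
632 -82.8 -13.1 13
647 -81.1 -11.0 13
662 -79.3 -11.2 10
677 -77.6 -8.8 10
692 -76.7 -7.7 44
707 -107.3 -48.1 27
722 -109.3 -49.8 16
carton ((632.3575439453125, 120.54045104980469), (139.3182373046875, 41.15871047973633), 72.54906463623047)
```

>>> servo_tool(
  moves=[
    [1,0,0,-40,-0.02],
    [1,0,0,-80,-0.02],
    [1,0,0,-106,-0.02],
    [1,0,0,-106,-0.02],
    [1,0,0,-106,-0.02],
    [-1,0,0,-106,-0.02],
    [-1,0,0,-106,-0.02],
    [-1,0,0,-106,-0.02],
    [-1,0,0,-106,-0.02],
    [-1,0,0,-106,-0.02],
    [-1,0,0,-106,-0.02],
    [-1,0,0,-96,-0.02],
    [-1,0,0,-76,-0.02],
    [-1,0,0,-46,-0.02],
    [-1,0,0,-46,-0.02],
  ],
)

```text
t: 2.9
position: [633.4, 120.5, 283.2]
tcp_rot: [2.529, 1.857, 0.009]
ft_force: [-0.4, -0.2, -2.1]
width: 0.438
grasp_force: 60.4
```

>>> servo_tool(
  moves=[
    [-1,-50,-20,0,0.3],
    [-1,-100,-40,0,0.3],
    [-1,-145,-60,0,0.3],
    [-1,-185,-78,0,0.3],
    [-1,-220,-92,0,0.3],
    [-1,-238,-100,0,0.3],
    [-1,-243,-100,0,0.3],
    [-1,-243,-100,-30,0.3],
    [-1,-243,-100,-60,0.3],
    [-1,-243,-100,-80,0.3],
    [-1,-243,-100,-90,0.3],
    [-1,-243,-100,-94,0.3],
    [-1,-243,-100,-96,0.3],
    [-1,-243,-100,-96,0.3],
    [-1,-243,-100,-96,0.3],
  ],
)

```text
t: 4.4
position: [390.1, 20.4, 183.3]
tcp_rot: [2.225, 2.216, 0.001]
ft_force: [-0.0, -0.4, -2.8]
width: 0.434
grasp_force: 61.0
```

```bash
python3 - <<'E'
from h import *
s=state();print(s['position'],s['ft_force'],s['q'])
im,d=save('top','top1');P=pts('top',d);Z=P[...,2]
m=(Z>28)&(Z<55)&(P[...,0]>330)&(P[...,0]<450)&(P[...,1]>-80)&(P[...,1]<130)
print(m.sum(),np.median(Z[m]))
cv2.imwrite('pics/c1.png',cv2.resize(im[130:290,220:420],None,fx=4,fy=3.75,interpolation=cv2.INTER_CUBIC)[:,:,::-1])
E
```

```text
[390.10726709  20.37763579 183.27933412] [-0.01635558 -0.43475591 -2.81018098] [-2.50111139e-01  3.89622509e-01  2.11198280e+00 -6.67895297e-06
  6.38585912e-01 -2.46148729e-01]
404 44.77742768158657
```

View pics/c1.png

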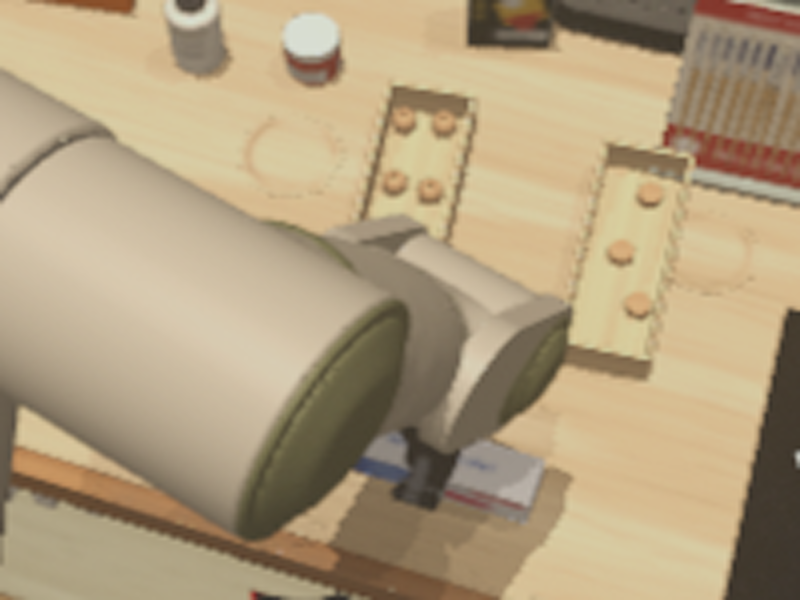

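The beads form a 2x2 group in the far half, at (403,118), (443,122), (395,182) and (430,190) in the crop. The carton is a few mm above the worktop.

>>> servo_tool(
  moves=[
    [-1,0,0,-2,0],
    [-1,0,0,-4,0],
    [-1,0,0,-4,0],
    [-1,0,0,-5,0],
    [-1,0,0,-5,0],
  ],
)

```text
t: 4.95
position: [390.0, 20.4, 179.8]
tcp_rot: [2.225, 2.217, 0.0]
ft_force: [-13.4, 0.4, 46.0]
width: 0.437
grasp_force: 66.9
```

>>> servo_tool(
  moves=[
    [-1,0,0,1,0],
    [-1,0,0,1,0],
    [1,0,0,1,0],
    [1,0,0,1,0],
    [1,0,0,1,0],
    [1,0,0,1,0],
    [1,0,0,30,0],
    [1,0,0,80,0],
    [1,0,-30,110,-0.2],
    [1,5,-80,120,-0.4],
    [1,10,-130,120,-0.6],
    [1,14,-180,120,-0.8],
    [1,18,-230,120,-0.957],
    [1,18,-280,120,-0.957],
    [1,18,-315,120,-0.957],
    [1,18,-315,120,-0.957],
    [1,18,-315,120,-0.957],
  ],
)

```text
t: 6.65
position: [407.6, -294.8, 297.2]
tcp_rot: [-2.996, -0.942, 0.001]
ft_force: [0.4, 0.2, -0.5]
width: 1.003
grasp_force: 0.0
```

```bash
python3 - <<'E'
from h import *
s=state();print(s['position'],s['tcp_rot'],s['q'])
im,d=save('top','top2');P=pts('top',d);Z=P[...,2];hsv=cv2.cvtColor(im,cv2.COLOR_RGB2HSV)
X,Y=P[...,0],P[...,1]
m=(Z>30)&(Z<55)&(X>330)&(X<450)&(Y>-80)&(Y<130)
print('carton',m.sum(),np.median(Z[m]),cv2.minAreaRect(P[m][:,:2].astype(np.float32)))
for nm,lim in(('bead',(480,730,60,200)),):
    m=(Z>35)&(Z<45)&(X>lim[0])&(X<lim[1])&(Y>lim[2])&(Y<lim[3])
    n,l,st,c=cv2.connectedComponentsWithStats(m.astype(np.uint8),connectivity=8);
    for i in range(1,n):
        if st[i,4]>20:print(nm,st[i],cv2.minAreaRect(P[l==i][:,:2].astype(np.float32)))
    q=P[m][:,:2]; a=np.deg2rad(7.6);R=np.array([[np.cos(a),np.sin(a)],[-np.sin(a),np.cos(a)]]);b=q@R.T
    print('along/hist',np.percentile(b,[1,5,50,95,99],axis=0).round(1).T, R)
# beads
m=(hsv[...,1]>90)&(X>500)&(X<710)&(Y>60)&(Y<190)&(Z>14)&(Z<32)
n,l,st,c=cv2.connectedComponentsWithStats(m.astype(np.uint8))
for i in range(1,n):
    if st[i,4]>8: print(st[i],c[i].round(1),ray('top',*c[i],17).round(1))
m=(hsv[...,2]<70)&(Z>-5)&(Z<30)&(X>300)&(X<650)&(Y<-150)&(Y>-460)
print('board',cv2.minAreaRect(P[m][:,:2].astype(np.float32)))
E
```

```text
[ 407.61260689 -294.79589295  297.20000669] [-2.99586817e+00 -9.41827964e-01  5.19252943e-04] [-8.59474186e-01  3.80053636e-01  1.70592086e+00  1.81907667e-04
  1.05682181e+00  1.02047171e-01]
carton 0 nan ((0.0, 0.0), (0.0, 0.0), 0.0)
  return _methods._mean(a, axis=axis, dtype=dtype,
  ret = ret.dtype.type(ret / rcount)
Traceback (most recent call last):
IndexError: index -1 is out of bounds for axis 0 with size 0
```

```bash
cat > m.py <<'E'
from h import *
import sys
def meas(cam,tag):
    im,d=save(cam,tag);P=pts(cam,d);Z=P[...,2];hsv=cv2.cvtColor(im,cv2.COLOR_RGB2HSV)
    X,Y=P[...,0],P[...,1]
    def rect(nm,m):
        n,l,st,c=cv2.connectedComponentsWithStats(m.astype(np.uint8),connectivity=8)
        for i in range(1,n):
            if st[i,4]>20:
                r=cv2.minAreaRect(P[l==i][:,:2].astype(np.float32));print(nm,st[i,4],np.round(r[0],1),np.round(r[1],1),round(r[2],1),'z',np.median(Z[l==i]).round(1))
    rect('carton',(Z>30)&(Z<55)&(X>330)&(X<450)&(Y>-80)&(Y<130))
    rect('binrim',(Z>35)&(Z<45)&(X>480)&(X<730)&(Y>60)&(Y<200))
    rect('bowl',(Z>34)&(Z<47)&(X>430)&(X<540)&(Y>270)&(Y<390))
    m=(hsv[...,1]>90)&(X>500)&(X<710)&(Y>60)&(Y<190)&(Z>14)&(Z<32)
    n,l,st,c=cv2.connectedComponentsWithStats(m.astype(np.uint8))
    for i in range(1,n):
        if st[i,4]>8: print('bead?',st[i,4],c[i].round(1),ray(cam,*c[i],17).round(1))
    return im,d,P,hsv
if __name__=='__main__': meas(sys.argv[1],sys.argv[2])
E
python3 m.py scene s2
```

```text
carton 630 [391.2  17. ] [138.8  40.8] 89.8 z 42.5
binrim 121 [560.4 109.4] [102.1  71. ] 7.9 z 39.8
bowl 92 [493.5 317. ] [78.8 57.5] 32.4 z 39.7
bead? 58 [306.2 196.3] [574.3 147.1  17. ]
bead? 25 [317.4 191.1] [616.3 132.2  17. ]
bead? 20 [324.2 194.4] [617.4 105.3  17. ]
bead? 129 [312.6 209.7] [538.8  94.2  17. ]
```

View pics/s2.png

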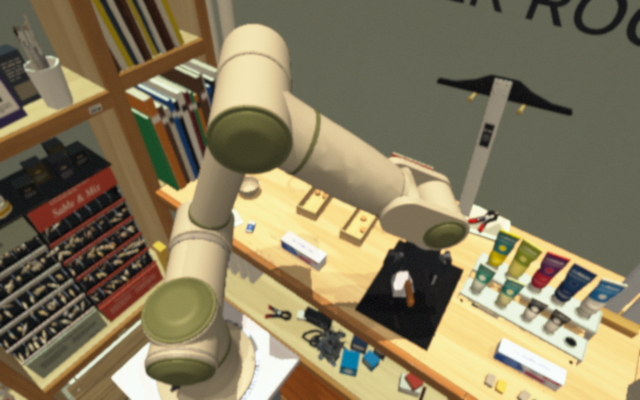

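The scene view shows the carton flat on the worktop at (303,250), measured at (391,17) with its top at z 42.5, and released. The gripper stands over the scoop at (403,288). Next I'll grasp the handle.

>>> servo_tool(
  moves=[
    [1,1,0,-30,0],
    [1,1,0,-55,0],
    [1,1,0,-60,0],
    [1,1,0,-60,0],
    [1,1,0,-60,0],
    [-1,1,0,-60,0],
    [-1,1,0,-60,0],
    [-1,1,0,-60,0],
    [-1,1,0,-60,0],
    [-1,1,0,-60,0],
    [-1,1,0,-60,0],
    [-1,1,0,-60,0],
    [-1,1,0,-60,0],
    [-1,1,0,-50,0],
    [-1,1,0,-30,0],
    [-1,1,0,0,0],
    [-1,1,0,0,0],
  ],
)

```text
t: 8.45
position: [409.3, -295.0, 301.3]
tcp_rot: [2.991, 0.941, 0.004]
ft_force: [-0.1, -0.4, -0.9]
width: 0.155
grasp_force: 60.0
```

```bash
python3 - <<'E'
from h import *
s=state();print(s['position'],s['width'])
for n in('top','scene'):
    im,d=save(n,n+'3');P=pts(n,d);X,Y,Z=P[...,0],P[...,1],P[...,2];hsv=cv2.cvtColor(im,cv2.COLOR_RGB2HSV)
    m=(hsv[...,1]<60)&(hsv[...,2]>110)&(Z>60)&(Z<120)&(X>420)&(X<530)&(Y<-200)&(Y>-310)
    k=m&(hsv[...,2]>0)
    q=P[m];print(n,len(q))
    if len(q)>20:
        A=np.c_[q[:,:2]-[465,-255],np.ones(len(q))]
        w=np.ones(len(q),bool)
        for _ in range(6):
            c=np.linalg.lstsq(A[w],q[w,2],rcond=None)[0];r=q[:,2]-A@c;w=(r<4)&(r>-8)
        print('plane',c.round(3),w.sum(),'tilt along 35deg',(c[0]*.819+c[1]*.574).round(3),cv2.minAreaRect(q[w][:,:2].astype(np.float32)))
x=cv2.imread('pics/scene3.png')[220:340,340:500];cv2.imwrite('pics/c3.png',cv2.resize(x,None,fx=4,fy=4,interpolation=cv2.INTER_CUBIC))
E
```

```text
[ 409.28604013 -295.02447159  301.29888869] 0.15537679975689345
top 1
scene 69
plane [-0.19   0.266 77.333] 35 tilt along 35deg -0.003 ((458.31719970703125, -253.89447021484375), (73.82991027832031, 13.61498737335205), 18.768808364868164)
```

View pics/c3.png

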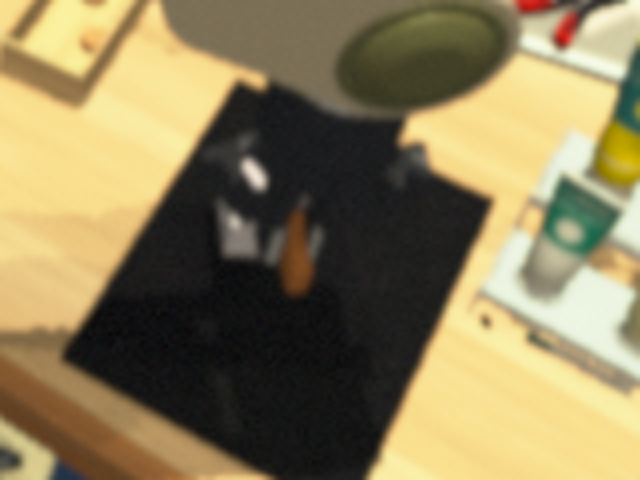

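The handle at (297,265) sits between the pads, and the pan is lifted level. Next is the bead bin.

>>> servo_tool(
  moves=[
    [-1,10,45,10,-0.1],
    [-1,20,90,10,-0.2],
    [-1,30,135,10,-0.3],
    [-1,40,180,10,-0.4],
    [-1,50,225,10,-0.48],
    [-1,60,270,10,-0.48],
    [-1,68,315,10,-0.48],
    [-1,75,350,10,-0.48],
    [-1,79,380,5,-0.48],
    [-1,80,397,0,-0.48],
    [-1,80,397,-10,-0.48],
    [-1,80,397,-10,-0.48],
    [-1,80,397,-10,-0.48],
  ],
)

```text
t: 9.85
position: [488.8, 101.6, 287.2]
tcp_rot: [3.135, 0.202, -0.002]
ft_force: [0.1, -0.3, -0.3]
width: 0.152
grasp_force: 59.9
```

```bash
python3 - <<'E'
from h import *
for p in((318.75,178.5),(327.5,180.7),(320.75,161.5),(330.75,162.5)):
    q=ray('top',*p,14);d=q[:2]-[602.5,117];print(q.round(1),'s',(d@[.991,.134]).round(1),'t',(d@[-.134,.991]).round(1))
s=state();print(s['position'],s['tcp_rot'])
from m import meas
meas('top','top4')
meas('scene','scene4')
a=cv2.imread('pics/top4.png')[120:240,260:400];b=cv2.imread('pics/scene4.png')[150:270,240:380]
cv2.imwrite('pics/c4.png',cv2.resize(np.hstack([a,b]),(800,343),interpolation=cv2.INTER_CUBIC))
E
```

```text
[613.3 131.9  14. ] s 12.7 t 13.3
[614.8 104.   14. ] s 10.5 t -14.5
[673.3 146.4  14. ] s 74.1 t 19.7
[680.3 115.7  14. ] s 76.9 t -11.7
[488.79538301 101.57915828 287.15181246] [ 3.13507330e+00  2.02183575e-01 -2.31760679e-03]
carton 716 [387.6  20.7] [138.4  39.9] 89.8 z 41.6
binrim 22 [530.4  74.6] [12.8 36.7] 81.7 z 40.4
bead? 9 [306.3 206.9] [507.6 133.6  17. ]
bead? 45 [320.9 209.4] [514.   90.1  17. ]
carton 626 [391.3  17.4] [138.5  40.8] 89.8 z 42.4
binrim 176 [605.6 115.8] [196.2  71.9] 8.4 z 39.9
bowl 127 [487.2 325. ] [74.8 77.9] 1.1 z 39.8
bead? 107 [329.  178.5] [690.3 137.3  17. ]
bead? 165 [317.7 204.3] [567.5  95.3  17. ]
bead? 21 [324.3 194.3] [617.9 105.1  17. ]
bead? 14 [300.9 202.9] [539.8 142.1  17. ]
```

View pics/c4.png

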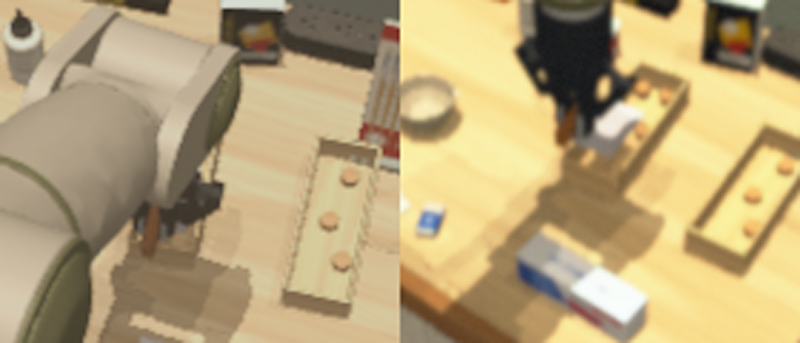

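The scene crop shows the pan (610,130) above the near half of the bin and lined up with it, with the beads ahead of it. The bowl is still in place at (428,105). I'll lower the pan into the bin.

>>> servo_tool(
  moves=[
    [-1,1.5,0,-20,0.01],
    [-1,1.5,0,-40,0.01],
    [-1,1.5,0,-50,0.01],
    [-1,1.5,0,-54,0.01],
    [-1,1.5,0,-54,0.01],
    [-1,1.5,0,-56,0.01],
    [-1,1.5,0,-57,0.01],
    [-1,1.5,0,-57,0.01],
    [-1,1.5,0,-57,0.01],
  ],
)

```text
t: 10.85
position: [490.4, 102.4, 231.0]
tcp_rot: [3.134, 0.22, 0.001]
ft_force: [1.0, -0.1, -1.0]
width: 0.155
grasp_force: 59.9
```

>>> servo_tool(
  moves=[
    [-1,0,0,-1,0],
    [-1,0,0,-1.5,0],
    [-1,0,0,-2,0],
    [-1,0,0,-2,0],
  ],
)

```text
t: 11.25
position: [490.4, 102.4, 229.9]
tcp_rot: [3.134, 0.22, 0.001]
ft_force: [-6.6, -0.4, 12.9]
width: 0.156
grasp_force: 62.2
```

>>> servo_tool(
  moves=[
    [-1,8,1.1,1,0],
    [-1,18,2.5,1,0],
    [-1,28,3.9,1,0],
    [-1,38,5.3,1,0],
    [-1,48,6.7,1,0],
    [-1,58,8.1,1,0],
    [-1,68,9.5,1,0],
    [-1,76,10.6,1,0],
    [-1,82,11.5,1,0],
    [-1,87,12.2,1,0],
    [-1,87,12.2,1,0],
  ],
)

```text
t: 12.35
position: [577.9, 114.7, 229.9]
tcp_rot: [-3.134, -0.219, -0.002]
ft_force: [1.2, 0.9, 1.9]
width: 0.15
grasp_force: 60.5
```

```bash
cat > v.py <<'E'
from h import *
import sys
t=sys.argv[1];s=state();print(s['t'],s['position'].round(1),s['ft_force'].round(1))
save('scene','s'+t);b=cv2.imread('pics/s'+t+'.png')[150:250,255:395]
save('top','t'+t);a=cv2.imread('pics/t'+t+'.png')[110:210,260:400]
cv2.imwrite('pics/c'+t+'.png',cv2.resize(np.hstack([a,b]),(798,285),interpolation=cv2.INTER_CUBIC))
E
python3 v.py 5
```

```text
12.35 [577.9 114.7 229.9] [1.2 0.9 1.9]
```

View pics/c5.png

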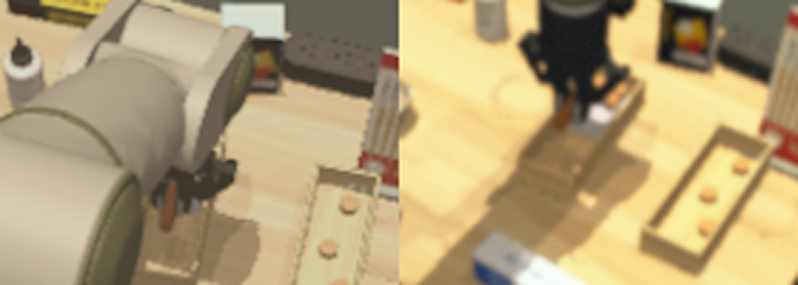

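Scene crop: the pan is at (597,112) near the far end, with beads around (600,75) and (615,95) at its front. I'll push on gently to the far wall.

>>> servo_tool(
  moves=[
    [-1,3,0.4,0,0],
    [-1,6,0.8,0,0],
    [-1,8,1.1,0,0],
    [-1,8,1.1,0,0],
  ],
)

```text
t: 12.85
position: [584.6, 115.7, 229.9]
tcp_rot: [3.134, 0.22, -0.006]
ft_force: [-11.1, -2.7, 9.5]
width: 0.155
grasp_force: 61.7
```

```bash
cat > b.py <<'E'
from h import *
import sys
def beads(cam,tag,x0=500,x1=720,y0=60,y1=200,zlo=16,zhi=45):
    im,d=save(cam,tag);P=pts(cam,d);hsv=cv2.cvtColor(im,cv2.COLOR_RGB2HSV).astype(int)
    X,Y,Z=P[...,0],P[...,1],P[...,2]
    m=(hsv[...,0]<16)&(hsv[...,1]>80)&(hsv[...,2]>110)&(X>x0)&(X<x1)&(Y>y0)&(Y<y1)&(Z>zlo)&(Z<zhi)
    n,l,st,c=cv2.connectedComponentsWithStats(m.astype(np.uint8))
    for i in range(1,n):
        if st[i,4]>4:
            q=P[l==i].mean(0);dd=q[:2]-[604.5,117];print(cam,st[i,4],c[i].round(1),q.round(1),'s',(dd@[.9903,.139]).round(1),'t',(dd@[-.139,.9903]).round(1),'hsv',hsv[l==i].mean(0).round())
if __name__=='__main__':
    s=state();print(s['t'],s['position'].round(1),s['ft_force'].round(1))
    a=[float(x) for x in sys.argv[2:]]
    beads('scene','sb'+sys.argv[1],*a);beads('top','tb'+sys.argv[1],*a)
E
python3 - <<'E'
from h import *
z=np.load('pics/top1.npz') if 0 else np.load('pics/top1.npz');h=cv2.cvtColor(z['im'],cv2.COLOR_RGB2HSV);print([h[r,c].tolist() for r,c in((178,319),(181,327),(162,321),(162,331),(185,335))])
z=np.load('pics/s5.npz');h=cv2.cvtColor(z['im'],cv2.COLOR_RGB2HSV);P=pts('scene',z['d'])
print([(h[r,c].tolist(),P[r,c].round().tolist()) for r,c in((183,331),(176,325),(190,323),(195,340))])
E
python3 b.py 6
```

```text
[[17, 104, 210], [16, 108, 207], [16, 109, 206], [17, 104, 209], [22, 68, 215]]
[([15, 151, 215], [668.0, 113.0, 26.0]), ([16, 145, 188], [684.0, 150.0, 26.0]), ([19, 26, 231], [642.0, 127.0, 5.0]), ([21, 112, 243], [659.0, 69.0, 3.0])]
12.85 [584.6 115.7 229.9] [-11.1  -2.7   9.5]
scene 24 [329.8 184. ] [665.4 116.4  21.5] s 60.2 t -9.1 hsv [ 15. 137. 187.]
```

```bash
sed -i 's/\[...,0\]<16/[...,0]<19/' b.py; python3 b.py 7; python3 - <<'E'
from h import *
z=np.load('pics/sb7.npz');im=z['im'];P=pts('scene',z['d']);h=cv2.cvtColor(im,cv2.COLOR_RGB2HSV)
for r in range(168,192,2):
    print(r,' '.join(f"{h[r,c][0]:3d}/{h[r,c][1]:3d}/{P[r,c][2]:3.0f}" for c in range(314,344,2)))
E
```

```text
12.95 [584.5 115.7 230. ] [-9.9 -1.4 10.4]
scene 14 [325.9 175.2] [687.8 148.9  27.8] s 86.9 t 20.0 hsv [ 16. 134. 157.]
scene 405 [316.5 199.5] [573.9 103.9  30.2] s -32.1 t -8.8 hsv [ 17. 127. 149.]
top 5 [336.2 159.6] [684.   99.8  33.7] s 76.3 t -28.1 hsv [ 18.  91. 149.]
top 7 [310.9 179.1] [593.  150.   32.5] s -6.8 t 34.3 hsv [ 17.  97. 118.]
top 45 [330.7 189.3] [578.4  81.8  35.5] s -30.8 t -31.2 hsv [ 17. 100. 142.]
top 101 [317.9 207.3] [511.1  98.5  31.2] s -95.1 t -5.3 hsv [ 17. 100. 131.]
168  90/ 26/155  90/ 19/159  90/  9/164 110/ 28/163  90/  9/168 105/ 18/170  60/  9/172  20/ 40/172  18/107/165  23/104/ -0  23/104/  1  22/112/  3  21/115/  3  21/115/  0  21/116/ -1
170 100/ 25/149  90/  9/160 113/ 34/159   0/  0/160 120/ 26/159  75/ 17/158 135/ 18/163  21/ 36/164  18/ 82/162  19/111/159  22/106/  1  21/113/  2  22/111/  2  21/114/  2  21/116/  1
172 135/ 18/141  90/ 17/149 120/ 24/154  90/  8/151 100/ 26/151  15/ 39/154  18/115/155  16/ 92/154  19/ 31/155  18/ 78/155  19/ 95/154  18/111/153  23/105/ -1  23/101/  3  22/106/  5
174 120/ 18/120  18/ 34/133 105/ 17/141 
[... 915 characters left out ...]
/ 97 110/ 24/ 99  30/  8/ 88  13/ 37/110  14/117/109  15/151/ 26  16/148/ 23  15/126/ 25  17/ 80/  7  20/103/ 39  17/128/ 27  18/124/ 11  23/106/ -0
186  13/172/ 89  12/142/ 84  19/ 34/ 87  30/ 12/ 85  17/ 34/ 82  15/ 37/  6  13/ 59/  6  14/130/ 16  15/132/ 19  16/ 96/ 26  17/ 97/ 39  17/117/ 29  17/129/ 14  18/124/  1  22/110/ -1
188  14/179/ 84  13/137/ 77  21/ 38/ 81  30/ 17/ 80  17/ 35/ 68  18/ 30/  8  17/ 32/  6  15/ 51/  9  15/ 63/ 32  18/ 92/ 40  18/120/ 31  17/126/ 21  18/126/  4  20/121/ -2  23/104/ -3
190  13/183/ 80  13/116/ 71  22/ 32/ 73  18/ 20/ 69  15/ 34/ 38  15/ 35/ 33  18/ 24/  7  15/ 36/  9  17/ 62/ 22  17/114/ 37  17/123/ 22  17/127/  7  17/127/  0  21/115/  2  23/108/ -0
```

```bash
python3 - <<'E'
from h import *
z=np.load('pics/sb7.npz');im=z['im'];P=pts('scene',z['d']);h=cv2.cvtColor(im,cv2.COLOR_RGB2HSV)
for r in range(172,190):
  for c in range(322,340):
    p=P[r,c]
    if h[r,c,1]>=125 and h[r,c,0]<=17 and 14<p[2]<34:
      d=p[:2]-[604.5,117];print((r,c),'s%.0f t%.0f z%.0f v%d'%(d@[.9903,.139],d@[-.139,.9903],p[2],h[r,c,2]),end=' | ')
E
```

```text
(174, 326) s94 t23 z26 v131 | (175, 325) s86 t23 z28 v150 | (175, 326) s87 t20 z28 v157 | (175, 327) s90 t17 z28 v132 | (176, 325) s83 t21 z27 v193 | (176, 326) s82 t17 z30 v192 | (176, 327) s91 t18 z22 v147 | (177, 325) s80 t20 z25 v215 | (177, 326) s82 t17 z25 v208 | (178, 325) s75 t17 z26 v190 | (178, 334) s92 t-9 z24 v129 | (178, 335) s93 t-12 z24 v136 | (179, 332) s81 t-7 z27 v159 | (179, 333) s85 t-8 z24 v181 | (179, 334) s91 t-9 z20 v172 | (179, 335) s90 t-14 z23 v152 | (179, 336) s91 t-17 z24 v146 | (180, 331) s76 t-5 z26 v159 | (180, 332) s79 t-8 z24 v210 | (180, 333) s81 t-11 z24 v223 | (180, 334) s83 t-13 z24 v202 | (180, 335) s93 t-13 z16 v168 | (180, 336) s90 t-18 z20 v158 | (181, 330) s71 t-4 z25 v145 | (181, 331) s73 t-7 z24 v194 | (181, 332) s73 t-11 z26 v224 | (181, 333) s79 t-12 z22 v226 | (181, 334) s79 t-15 z23 v206 | (181, 335) s89 t-15 z15 v175 | (182, 329) s62 t-5 z27 v157 | (182, 330) s67 t-6 z24 v186 | (182, 331) s72 t-7 z20 v206 | (182, 332) s73 t-11 z21 v213 | (182, 333) s77 t-13 z19 v207 | (182, 334) s75 t-17 z23 v192 | (183, 328) s56 t-4 z28 v172 | (183, 329) s57 t-7 z28 v207 | (183, 330) s58 t-10 z29 v220 | (183, 331) s64 t-11 z24 v214 | (183, 332) s72 t-11 z18 v193 | (184, 327) s58 t0 z19 v156 | (184, 328) s54 t-5 z26 v204 | (184, 329) s52 t-10 z29 v227 | (184, 330) s59 t-10 z23 v229 | (184, 331) s61 t-13 z23 v218 | (184, 332) s60 t-17 z25 v186 | (184, 338) s68 t-35 z27 v132 | (185, 327) s51 t-3 z21 v166 | (185, 328) s53 t-6 z22 v202 | (185, 329) s53 t-9 z23 v220 | (185, 330) s54 t-13 z24 v222 | (185, 331) s53 t-17 z27 v208 | (185, 339) s77 t-36 z16 v134 | (186, 328) s54 t-5 z16 v181 | (186, 329) s53 t-10 z19 v192 | (186, 330) s54 t-13 z19 v199 | (186, 338) s72 t-34 z14 v130 | (187, 337) s63 t-35 z18 v127 | (188, 335) s50 t-34 z23 v136 | (188, 336) s53 t-36 z21 v127 |
```

>>> servo_tool(
  moves=[
    [-1,-1,0,-2,0],
    [-1,-2,0,-4,0],
    [-1,-3,0,-5,0],
    [-1,-3,0,-5,0],
  ],
)

```text
t: 13.45
position: [582.7, 115.7, 229.5]
tcp_rot: [3.133, 0.22, 0.007]
ft_force: [-14.9, -2.5, 38.9]
width: 0.152
grasp_force: 65.9
```

>>> servo_tool(
  moves=[
    [-1,-1,0,-1,0],
    [-1,-2,0,-2,0],
    [-1,-3,0,-4,0],
    [-1,-4,0,-5,0],
    [-1,-4,0,-5,0],
  ],
)

```text
t: 13.95
position: [579.6, 115.4, 227.4]
tcp_rot: [3.132, 0.22, 0.017]
ft_force: [-18.0, -4.7, 56.6]
width: 0.153
grasp_force: 70.4
```

>>> servo_tool(
  moves=[
    [-1,-1,0,-1,0],
    [-1,-2,0,-2,0],
    [-1,-2,0,-2,0],
    [-1,-2,0,0,0],
    [-1,-2,0,4,0],
    [-1,-2,0,7,0],
  ],
)

```text
t: 14.55
position: [576.1, 115.7, 226.7]
tcp_rot: [-3.134, -0.219, 0.001]
ft_force: [0.2, 0.3, -2.3]
width: 0.153
grasp_force: 64.7
```

```bash
python3 b.py 8; python3 - <<'E'
from h import *
for n,f in(('scene','sb8'),('top','tb8')):
    z=np.load(f'pics/{f}.npz');im=z['im'];P=pts(n,z['d']);h=cv2.cvtColor(im,cv2.COLOR_RGB2HSV)
    d=P[...,:2]-[604.5,117];s=d@[.9903,.139];t=d@[-.139,.9903];Z=P[...,2]
    k=(h[...,1]<70)&(h[...,2]>90)&(s>0)&(s<95)&(abs(t)<28)&(Z>0)&(Z<35)
    print(n,k.sum())
    for a,b,c in sorted(zip(s[k],t[k],Z[k]))[::2]: print('%.0f,%.0f,%.0f'%(a,b,c),end=' ')
E
```

```text
14.55 [576.1 115.7 226.7] [ 0.2  0.3 -2.3]
scene 12 [324.  178.2] [671.2 145.1  28.3] s 69.9 t 18.5 hsv [ 16. 145. 177.]
scene 13 [335.2 178.8] [696.6 116.1  22.7] s 91.1 t -13.7 hsv [ 18. 122. 143.]
scene 338 [313.9 202.8] [555.7 100.9  31. ] s -50.5 t -9.2 hsv [ 18. 126. 142.]
scene 33 [325.  188.8] [632.  112.8  27.1] s 26.6 t -8.0 hsv [ 15. 123. 189.]
top 6 [310.5 181. ] [587.1 149.   31.5] s -12.7 t 34.1 hsv [ 17.  98. 124.]
top 41 [330.3 191.3] [571.9  80.8  35. ] s -37.3 t -31.3 hsv [ 17. 100. 140.]
top 104 [317.7 207.4] [511.   99.   30.5] s -95.1 t -4.9 hsv [ 17. 100. 132.]
scene 83
1,-3,27 1,-3,31 2,-6,32 2,-6,27 4,-23,25 5,-8,31 6,-23,28 7,-11,17 7,-8,10 7,-7,19 7,-0,6 8,-18,28 8,-18,19 9,-7,13 9,-3,6 9,-10,19 10,-13,20 12,10,2 14,-22,21 19,-23,30 21,-22,24 29,-21,30 36,-22,29 43,-22,24 48,-23,29 54,-10,13 57,-11,16 60,-21,23 63,-1,12 65,-8,12 66,-11,13 69,-13,12 71,-20,18 72,-4,15 75,-21,19 76,-6,12 77,-9,13 78,-13,14 80,-8,14 83,-2,14 86,-12,12 93,-1,10 top 8
2,-14,17 3,-17,16 5,-13,18 7,-19,11
```

>>> servo_tool(
  moves=[
    [-1,0,3,1,0],
    [-1,0,3,2,0],
    [-1,3,-1,2,0],
    [-1,5,2,2,0],
    [-1,5,2,2,0],
  ],
)

```text
t: 15.15
position: [581.4, 117.8, 228.4]
tcp_rot: [-3.134, -0.219, 0.001]
ft_force: [-0.2, -0.4, -2.2]
width: 0.154
grasp_force: 64.6
```

```bash
python3 b.py 9
```

```text
15.15 [581.4 117.8 228.4] [-0.2 -0.4 -2.2]
scene 8 [325.1 175.1] [692.7 155.5  21. ] s 92.7 t 25.9 hsv [ 17. 108. 130.]
scene 358 [314.9 201.7] [561.9 101.5  30.9] s -44.3 t -9.4 hsv [ 17. 126. 142.]
scene 34 [325.9 187.3] [637.8 113.5  29. ] s 32.5 t -8.1 hsv [ 15. 124. 192.]
top 7 [335.9 158.7] [689.1 102.4  29.8] s 81.8 t -26.2 hsv [ 17.  93. 137.]
top 10 [310.5 180. ] [588.7 149.5  34.6] s -11.1 t 34.4 hsv [ 17.  96. 123.]
top 154 [321.5 202.1] [530.5  94.1  31.9] s -76.5 t -12.4 hsv [ 17. 100. 135.]
```

>>> servo_tool(
  moves=[
    [-1,0,0,5,0],
    [-1,0,0,15,0],
    [-1,0,0,28,0],
    [-1,0,0,42,0],
    [-1,0,0,56,0],
    [-1,0,0,66,0],
    [-1,0,0,70,0],
    [-1,0,0,70,0],
    [-1,0,0,70,0],
  ],
)

```text
t: 16.15
position: [581.2, 117.7, 298.2]
tcp_rot: [-3.134, -0.219, 0.002]
ft_force: [0.1, -0.4, -1.7]
width: 0.158
grasp_force: 64.7
```

```bash
python3 b.py 10 500 720 60 200 8 130; python3 - <<'E'
import cv2,numpy as np
b=cv2.imread('pics/sb10.png')[120:240,270:390];a=cv2.imread('pics/tb10.png')[110:230,260:380]
cv2.imwrite('pics/c10.png',cv2.resize(np.hstack([a,b]),(800,400),interpolation=cv2.INTER_CUBIC))
E
```

```text
16.15 [581.2 117.7 298.2] [ 0.1 -0.4 -1.7]
scene 40 [326.  171.3] [638.4 116.2  98. ] s 33.4 t -5.5 hsv [ 15. 123. 191.]
scene 571 [315.7 198.5] [579.  110.8  26.5] s -26.1 t -2.6 hsv [ 18. 127. 143.]
top 6 [334.8 165.8] [663.8  97.3  29.3] s 56.0 t -27.7 hsv [ 18.  98. 165.]
top 6 [335.2 169. ] [651.8  92.3  32. ] s 43.4 t -31.1 hsv [ 18.  95. 172.]
top 234 [313.6 200.1] [530.5 118.8  29.3] s -73.0 t 12.1 hsv [ 17.  99. 131.]
top 64 [331.1 187.1] [587.9  83.6  31.9] s -21.1 t -30.8 hsv [ 17. 101. 145.]
```

View pics/c10.png

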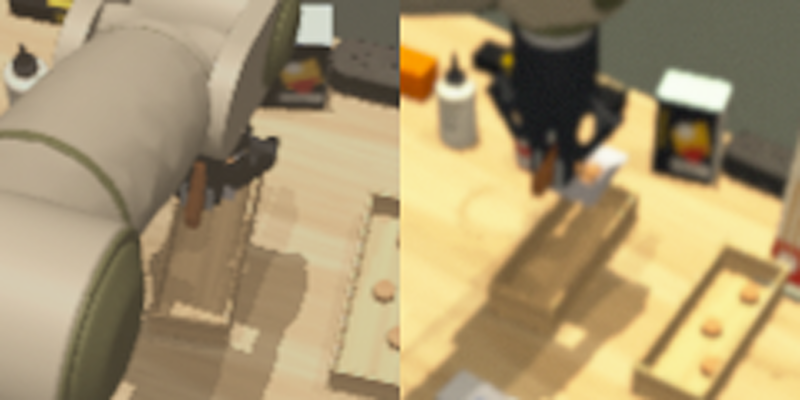

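The scene crop shows a bead held in the tilted pan at (590,170), and the visible bin floor is empty. The pan now tilts lip-up by about 0.1 rad, so the beads stay at the back. I'll carry it smoothly to a run-up point on the robot's side of the bowl.

>>> servo_tool(
  moves=[
    [-1,-0.3,0.1,0,0],
    [-1,-2.3,0.8,-0.2,0.004],
    [-1,-7.2,2.4,-0.8,0.012],
    [-1,-15.7,5.2,-1.7,0.026],
    [-1,-28,9.3,-3,0.047],
    [-1,-44.2,14.7,-4.7,0.074],
    [-1,-63.7,21.2,-6.8,0.107],
    [-1,-86,28.6,-9.2,0.144],
    [-1,-110.3,36.6,-11.8,0.185],
    [-1,-135.5,45,-14.5,0.227],
    [-1,-160.7,53.4,-17.2,0.269],
    [-1,-185,61.4,-19.8,0.31],
    [-1,-207.3,68.8,-22.2,0.347],
    [-1,-226.8,75.3,-24.3,0.38],
    [-1,-243,80.7,-26,0.407],
    [-1,-255.3,84.8,-27.3,0.428],
    [-1,-263.8,87.6,-28.2,0.442],
    [-1,-268.7,89.2,-28.8,0.45],
    [-1,-271,90,-29,0.454],
    [-1,-271,90,-29,0.454],
  ],
)

```text
t: 18.25
position: [310.5, 207.7, 269.7]
tcp_rot: [3.004, 0.919, 0.0]
ft_force: [0.6, 0.6, -1.3]
width: 0.151
grasp_force: 64.7
```

```bash
python3 b.py 11 300 460 180 320 8 110; python3 - <<'E'
from h import *
s=state();print(s['tcp_rot'])
for n,f in(('scene','sb11'),('top','tb11')):
    z=np.load(f'pics/{f}.npz');im=z['im'];P=pts(n,z['d']);h=cv2.cvtColor(im,cv2.COLOR_RGB2HSV)
    X,Y,Z=P[...,0],P[...,1],P[...,2]
    k=(Z>34)&(Z<47)&(X>430)&(X<540)&(Y>270)&(Y<390)
    if k.sum()>20:print(n,'bowl',k.sum(),cv2.minAreaRect(P[k][:,:2].astype(np.float32)))
    d=P[...,:2]-s['position'][:2];a=.829*d[...,0]+.559*d[...,1];b=-.559*d[...,0]+.829*d[...,1]
    k=(h[...,1]<70)&(h[...,2]>90)&(a>20)&(a<125)&(abs(b)<30)&(Z>30)&(Z<85);print(n,'pan',k.sum())
    for q in sorted(zip(a[k],b[k],Z[k]))[::3]: print('%.0f,%.0f,%.0f'%q,end=' ')
    # bin content
    d=P[...,:2]-[604.5,117];ss=d@[.9903,.139];t=d@[-.139,.9903]
    k=(abs(ss)<86)&(abs(t)<27)&(Z>12)&(Z<28);print(n,'bin>12mm',k.sum(),'floor px',((abs(ss)<86)&(abs(t)<27)&(Z<12)).sum(), [(round(float(x)),round(float(y)),round(float(w))) for x,y,w in zip(ss[k],t[k],Z[k])][::4])
E
```

```text
18.25 [310.5 207.7 269.7] [ 0.6  0.6 -1.3]
scene 15 [241.4 213.9] [357.  220.9  71.8] s -230.7 t 137.3 hsv [ 15. 122. 171.]
[3.00429336e+00 9.18457380e-01 4.37672997e-04]
scene bowl 92 ((494.5993347167969, 318.9719543457031), (76.43580627441406, 59.98279571533203), 54.415443420410156)
scene pan 80
31,-6,61 32,-16,73 33,-22,69 34,-14,53 34,-17,58 34,-19,71 34,-25,71 35,-16,53 35,-25,80 35,-12,65 35,-9,65 36,-1,50 37,-7,58 39,-26,66 44,-26,74 48,-26,56 52,-26,61 55,-25,79 57,-25,59 63,-26,71 65,-26,78 70,-26,63 74,-26,63 103,5,57 107,-1,58 111,3,53 113,6,56 scene bin>12mm 2 floor px 400 [(86, 11, 15)]
top bowl 46 ((511.3770751953125, 333.7030334472656), (17.213306427001953, 60.81354522705078), 13.520892143249512)
top pan 0
top bin>12mm 12 floor px 780 [(86, 25, 18), (85, -10, 25), (84, -14, 15)]
```

Both views show the bin empty, the lip 113 mm ahead of the TCP and the bowl 98 mm beyond the lip. Now a short forward push with a stop to roll the beads off the lip into the bowl.

>>> servo_tool(
  moves=[
    [-1,8.3,5.6,0,0],
    [-1,37.3,25.2,0,0],
    [-1,76.3,51.4,0,0],
    [-1,76.3,51.4,0,0],
    [-1,64.7,43.6,0,0],
    [-1,51.4,34.7,0,0],
    [-1,33.2,22.4,0,0],
    [-1,12.4,8.4,0,0],
    [-1,0,0,0,0],
    [-1,0,0,0,0],
  ],
)

```text
t: 19.35
position: [309.7, 207.3, 269.7]
tcp_rot: [3.004, 0.918, -0.001]
ft_force: [-0.2, 0.5, -0.1]
width: 0.153
grasp_force: 64.7
```

```bash
cat > w.py <<'E'
from h import *
import sys
g=sys.argv[1];st=state();print(st['position'].round(1))
for n in('scene','top'):
    im,dd=save(n,n[0]+'w'+g);P=pts(n,dd);h=cv2.cvtColor(im,cv2.COLOR_RGB2HSV)
    X,Y,Z=P[...,0],P[...,1],P[...,2]
    o=(h[...,0]<=18)&(h[...,1]>=100)&(h[...,2]>100)
    r=np.hypot(X-485,Y-326)
    k=o&(r<40)&(Z>8)&(Z<60);print(n,'bowl: orange px',k.sum())
    N,l,s_,c=cv2.connectedComponentsWithStats(k.astype(np.uint8))
    for i in range(1,N):
        if s_[i,4]>3:print('   ',s_[i,4],c[i].round(1),P[l==i].mean(0).round(1))
    d=P[...,:2]-st['position'][:2];a=.829*d[...,0]+.559*d[...,1];b=-.559*d[...,0]+.829*d[...,1]
    k=o&(a>25)&(a<120)&(abs(b)<27)&(Z>45)&(Z<90);print(n,'pan orange',k.sum(),P[k].mean(0).round() if k.any() else '', a[k].round()[:6])
    k=(Z>34)&(Z<47)&(r<60);q=P[k][:,:2].astype(np.float32);print('rim',len(q),[np.round(x,1) for x in cv2.minAreaRect(q)] if len(q)>5 else '')
x=np.hstack([cv2.imread(f'pics/{n}w{g}.png')[a:a+100,b:b+120] for n,a,b in(('s',140,190),('t',140,190))]);cv2.imwrite(f'pics/cw{g}.png',cv2.resize(x,(800,333),interpolation=cv2.INTER_CUBIC))
E
python3 w.py 1
```

```text
[309.7 207.3 269.7]
scene bowl: orange px 92
    91 [248.5 185.6] [489.6 324.3  27.2]
scene pan orange 0  []
rim 98 [array([494.8, 319.5]), array([74.2, 59.6]), np.float64(54.6)]
top bowl: orange px 0
top pan orange 0  []
rim 47 [array([512.2, 334.3]), array([18.1, 60.1]), np.float64(17.4)]
```

View pics/cw1.png

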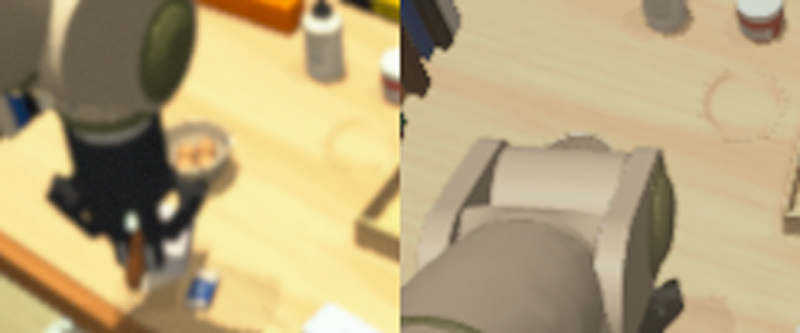

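The scene crop shows beads clustered in the bowl at (195,152) and nothing visible in the pan. I'll carry the scoop toward the board and count the beads with a clear view.

>>> servo_tool(
  moves=[
    [-1,0,-10,25,0],
    [-1,5,-40,50,0],
    [-1,15,-85,55,0],
    [-1,25,-130,55,0],
    [-1,35,-175,55,0],
    [-1,45,-220,55,0],
    [-1,55,-265,55,0],
    [-1,65,-310,55,0],
    [-1,75,-355,55,0],
    [-1,85,-400,55,0],
    [-1,92,-445,55,0],
    [-1,97,-480,55,0],
    [-1,99,-500,55,0.02],
    [-1,99,-502,55,0.02],
    [-1,99,-502,55,0.02],
  ],
)

```text
t: 20.95
position: [409.7, -294.5, 324.3]
tcp_rot: [-2.995, -0.948, 0.0]
ft_force: [0.8, 0.4, -1.2]
width: 0.152
grasp_force: 64.7
```

```bash
python3 w.py 2; python3 - <<'E'
from h import *
s=state();print(s['position'],s['tcp_rot'])
for n in 'st':
    f=np.load(f'pics/{n}w2.npz');cam={'s':'scene','t':'top'}[n];im=f['im'];P=pts(cam,f['d']);h=cv2.cvtColor(im,cv2.COLOR_RGB2HSV)
    r=np.hypot(P[...,0]-485,P[...,1]-326)<36
    v,u=np.where(r)
    if not len(v):continue
    print(cam,'saturation map')
    for y in range(v.min(),v.max()+1): print(y,' '.join(f'{h[y,x,1]//10:2d}' for x in range(u.min(),u.max()+1)))
    d=P[...,:2]-[604.5,117];ss=d@[.9903,.139];t=d@[-.139,.9903]
    k=(abs(ss)<86)&(abs(t)<27)&(P[...,2]>13)&(P[...,2]<28);print('bin',k.sum(),((abs(ss)<86)&(abs(t)<27)).sum())
E
```

```text
[ 409.7 -294.5  324.3]
scene bowl: orange px 85
    84 [248.8 185.4] [490.6 324.2  27.3]
scene pan orange 0  []
rim 106 [array([488.8, 320.2]), array([78.4, 67.8]), np.float64(39.5)]
top bowl: orange px 116
    116 [243.7 193.2] [484.4 323.8  25.7]
top pan orange 0  []
rim 134 [array([484.4, 326.7]), array([74. , 75.4]), np.float64(68.5)]
[ 409.62516236 -293.53364864  324.60174102] [-2.99412847e+00 -9.49818975e-01  7.79793208e-05]
scene saturation map
176  7  8 10 10 10 10 10 10 10  9  9  9  9  9 10 10 10 10 10 10 10 10 10 10  9  9  9  8  8  8
177  7  8  9 10 10 10  9  9  9  9  8  8  8  8  9  9 10 10 10 10 10 10 10 10 10 10  9  9  9  8
178  7  8  8  8  9  9  9  8  8  8  8  8  8  8  8  8  9  9 10 10 10 10 11 11 10 10 10 10  9  9
179  7  7  8  8  8  8  8  8  8  8  8  8  8  8  8  8  8  8  9  9  9 10 10 10 10 10 10 10 10 10
180  7  8  8  8  8  8  8  8  8  8  8  8  9  9  9  8  8  8  8  8  9  9 10 10 11 10 10 10 10 10
181  8  8  8  8  8  8  8  8  9  8  8  9 10 11 11 10  9  8  8  8  8  7  8 10 10 10 10 10 11 11
182  7  8  8  8  8  9  9 10 10  9  9 10 12 12 12 12 10  9  8  8  7  6  8 10 10 1
[... 10858 characters left out ...]
  6  6  5  5  4  4  7  8  8  8  8  8
200  8  8  8  8  4  4  6  5  6  8  9  9  7  5  4  5  5  5  7  7  8  8  8  8  8  8
201  8  8  8  9  8  7  5  5  5  5  6  6  5  3  3  5  7  7  7  8  8  9  9  9  8  8
202  7  8  8  8  9  8  8  8  7  7  7  7  7  7  7  7  8  8  8  8  8  8  8  8  8  7
203  7  7  7  8  8  9  9  9  8  8  8  7  8  8  8  8  8  8  8  8  8  8  8  8  7  6
204  7  7  7  7  8  9  9  9  9  9  8  8  9  9  9  8  9  9  9  8  8  8  7  7  6  6
205  7  7  7  7  8  8  8  9  9  8  9  9  9  9  9  9  9  9  9  8  8  8  6  6  6  6
206  7  7  7  7  7  7  8  8  8  8  8  8  9  8  9  9  8  8  8  8  8  7  6  6  6  6
207  7  7  7  7  7  7  7  8  8  8  8  8  8  8  8  8  8  8  7  8  7  7  7  7  7  6
bin 2 4
```

The top saturation map shows four beads in a 2x2 cluster inside the bowl, and the bin is empty. Now I'll lay the scoop down.

>>> servo_tool(
  moves=[
    [-1,0,0,-30,0],
    [-1,0,0,-60,0],
    [-1,0,0,-80,0],
    [-1,0,0,-87,0],
    [-1,0,0,-89,0],
    [-1,0,0,-90,0],
    [-1,0,0,-90,0],
    [-1,0,0,-90,0],
  ],
)

```text
t: 21.85
position: [409.5, -294.4, 235.5]
tcp_rot: [2.993, 0.949, 0.001]
ft_force: [0.1, -0.1, -0.5]
width: 0.15
grasp_force: 64.7
```

>>> servo_tool(
  moves=[
    [-1,0,0,-1,0],
    [-1,0,0,-1,0],
    [0.1,0,0,-1,0],
    [0.4,0,0,-1,0],
    [1,0,0,-1,0],
    [1,0,0,-1,0],
    [1,0,0,-1,0],
    [1,0,0,-1,0],
    [1,0,0,-1,0],
    [1,0,0,30,0],
    [1,0,0,70,0],
    [1,0,0,120,0],
    [1,0,50,150,0],
    [1,0,100,150,0],
    [1,0,150,150,0],
    [1,0,200,150,0],
    [1,0,240,150,0],
    [1,0,240,150,0],
  ],
)

```text
t: 23.65
position: [408.7, -50.2, 384.9]
tcp_rot: [-2.991, -0.957, -0.001]
ft_force: [-0.5, 0.2, 0.0]
width: 1.0
grasp_force: 0.0
```

```bash
python3 w.py 3; python3 - <<'E'
from h import *
for n in 'st':
    cam={'s':'scene','t':'top'}[n];f=np.load(f'pics/{n}w3.npz');im=f['im'];P=pts(cam,f['d']);h=cv2.cvtColor(im,cv2.COLOR_RGB2HSV);X,Y,Z=P[...,0],P[...,1],P[...,2]
    R=(X>340)&(X<560)&(Y<-180)&(Y>-400)
    k=R&(Z>62)&(Z<105);print(cam,'handle',k.sum(),[np.round(x,1) for x in cv2.minAreaRect(P[k][:,:2].astype(np.float32))] if k.sum()>5 else '', np.percentile(Z[k],[5,50,95]).round(1) if k.any() else '')
    k=R&(h[...,1]<60)&(h[...,2]>130)&(Z>5)&(Z<45)
    if k.sum()>20:
        q=P[k];a=(q[:,0]-409)*.82+(q[:,1]+295)*.572
        print('pan',len(q),[np.round(x,1) for x in cv2.minAreaRect(q[:,:2].astype(np.float32))])
        for lo in range(35,112,15):
            w=(a>lo)&(a<lo+15)&(q[:,2]<24)
            if w.sum()>4:print(lo,w.sum(),np.median(q[w,2]).round(1))
    m=(Z>30)&(Z<55)&(X>330)&(X<450)&(Y>-80)&(Y<130)
    if m.sum()>20:print('carton',m.sum(),np.median(Z[m]).round(1),[np.round(x,1) for x in cv2.minAreaRect(P[m][:,:2].astype(np.float32))])
E
```

```text
[408.7 -50.2 384.9]
scene bowl: orange px 91
    89 [248.8 185.5] [489.5 323.1  28.3]
scene pan orange 0  []
rim 126 [array([487.6, 324.8]), array([74.3, 75.2]), np.float64(86.4)]
top bowl: orange px 115
    115 [243.6 193.2] [484.2 323.9  25.7]
top pan orange 0  []
rim 132 [array([483.8, 327.9]), array([77.2, 74.1]), np.float64(24.4)]
scene handle 179 [array([ 411.1, -293.6]), array([63.1, 15.6]), np.float64(34.8)] [77.5 92.2 96.4]
pan 348 [array([ 512.5, -309.2]), array([ 86.7, 192.9]), np.float64(36.7)]
35 5 22.2
50 23 14.6
65 46 14.8
80 64 15.3
95 81 14.6
110 34 13.7
carton 629 42.3 [array([391.8,  17.4]), array([ 41.8, 137.9]), np.float64(0.2)]
top handle 176 [array([ 410.1, -290. ]), array([65. , 14.6]), np.float64(33.9)] [76.5 91.9 97.1]
pan 422 [array([ 511.8, -309.1]), array([ 82.3, 198.8]), np.float64(35.1)]
35 14 13.8
50 69 14.3
65 76 13.5
80 81 14.6
95 87 14.0
110 34 12.3
carton 526 41.4 [array([388.2,  10.3]), array([117.2,  40.9]), np.float64(89.3)]
```

Everything checks out. The scoop lies level on the board with its pan floor at z ≈ 14, the handle back in place. The bowl is where it was and holds four beads, and the carton is flat. I'm handing it in.

```bash
python3 -c "
from rig import finish_job
print(finish_job())"
```

```text
the job is handed in; nothing more can be done
None
```

I handed the job in at about 24 s: the carton is flat on the worktop, all four beads are in the bowl, and the scoop lies level, pan up, on the black board. The judge's result was not shown, and I did not re-measure the plugs and bystanders at the end.

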